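# Shut the marked valve in the basket workshop's covered valve box

### The arm

A 7-joint arm with a two-finger parallel gripper is mounted at the origin on the work surface. World frame = base frame: x ahead of the robot, y to its left, z up, the work surface at z = 0. Lengths are in mm, angles in rad, forces in N, time in s.
With the tool pointing down it reaches from about 400 to 850 mm from the base axis. Payload 10.4 kg.
Tool frame: the origin (TCP) lies between the finger pads; the fingertips stand 25 mm ahead of it and the grasp point (between the pads) lies 6 mm ahead of it; z points along the fingers, y is the direction in which the jaws open and shut (so a half turn about z gives the same grasp; the last joint's range is limited). The gripper opens to 85 mm and grips with 20 to 120 N. Pads are 22 mm wide; open, the fingers measure 114 mm over their backs; the gripper's body (76 mm by 85 mm) begins 54 mm behind the grasp point. The pads swing forward as they close: fully open they stand 13 mm farther back than shut.
Start: joints at [1.087, 0.332, -0.065, 1.46, 0.022, 1.35, -0.088], TCP at [277.938, -559.821, 256.338] pointing down, gripper open.
Joint ranges: [-2.6, 2.6], [-0.5, 2.12], [-1.47, 1.34], [0.16, 2.42], [-1.27, 4.41], [0.06, 2.06], [-2.6, 2.6]. Speed limits (rad/s): [2.22, 2.22, 2.79, 2.79, 3.14, 3.14, 3.14].

### API

Orientations are given as a unit quaternion [x, y, z, w].
In Python, from plant import r, viewer, search_frame, tip_of gives the robot as it stands. The module is installed in compiled form; this text tells all that it offers.
- The arm moves only by the shell command python3 -m pendant 'ROWS'. ROWS is JSON, a list of rows, each an object of numbers: "gripper": the finger opening in m, from 0 to 0.0854; "tx", "ty", "tz": the shift along the world's x, y, z in m; "ax", "ay", "az": the turn, a rotation vector about the world's x, y, z in degrees. A call has exactly 8 rows; each row shifts and turns the commanded pose from where the row before left it; what a row does not reach is not made up. A row lasts 1/8 s, in which the tool goes at most 62.5 mm and 10.7 degrees, less where a joint would pass 70% of its speed; a pose out of reach is approached as far as the arm can. A call with a gripper value outside its range is refused whole. The fingers move at their own pace and stop on an object; the grip force is fixed at half the most. Time passes only in rows, so rows that do not move let the fingers close, or fill a call up. It gives the time, the measured TCP pose, the force and the opening at its end, in the units of the state.
- r.state(): the state, without advancing time (a new reading comes with each control period).
- viewer.get_image(name): name is "scene" or "side" or "wrist"; returns the picture (384x512x3 uint8, red, green, blue); there is no depth.
- viewer.calibration(name): a dict with "intrinsics" (3x3 intrinsics, pixels), "extrinsics" (4x4, takes a point from world to camera coordinates). Camera axes: x right, y down, z forward; pixel columns grow to the right and rows downward; lengths in mm; the calibration is good to about 2 mm. The wrist camera is an equidistant fisheye: a pixel r from the principal point sees the ray r / f radians off the axis. A picture is of the moment at which its call begins: read the wrist's pose just before it. calibration takes no time and is no camera call; for the wrist camera it gives the pose at the moment of the call.
- r.hand_in(): hands the job in, once; it reports no verdict.
Trained networks look in the newest picture that a camera, given by its name, has taken for a name from the list of things; names that differ only in an ending like _2 or _b are one class to them, and where a whole thing is asked for, a point or a joint stands for the part that bears it (a point fixed in the world has none). Each returns a list of dicts, best first, with "score" (0 to 1); they miss things now and then, are a little off and sometimes report something else, mostly with a low value. They report only what shows in the picture. A call takes as long as a camera call.
- search_frame(target, camera): "at" ([column, row] in pixels, amid what is visible of it).
- tip_of(target, camera): "at" ([column, row] in pixels: a listed point, or the origin of a listed thing).
The state is a dict: "t": time; "qpos": joint angles; "qd": joint speeds; "joint_efforts": joint torques, N m; "tcp_pos": TCP position; "tool_rot": TCP orientation; "ft_force": force on the tool from outside, world axes, zero at the start; "ft_torque": the same for the moment, N m; "finger_gap": finger opening in mm.
Only numpy, scipy, OpenCV 4.12 (cv2) and the standard library are available. Lean on these libraries where they do the work, as an engineer would, in place of code of your own. Each camera call takes 0.05 s, during which the arm holds its last target.

### The job

The tank that soaks the rattan is full: push the loose wooden cover of the valve box along between its rails, without lifting it, all the way to the other end of the box, and leave it there; then push the handle that carries the round disc fully shut, square across its pipe up to its stop. Leave the plain handle and the baskets around the box as they are.

Things in the scene. Friction and masses are not known exactly. Their poses are not given: they have to be found in the camera images.
- valve_box: Wooden box fixed to the table, 230 (x) x 600 (y) x 94 mm high; origin at the centre of its underside, z up. Two guide rails along its long sides (12 mm wide, inner faces at x = +-103, tops 94 mm high) and two end walls (inner faces at y = +-290 mm, tops 94). Half y = -290..0 is an open well (inner x = +-90 mm, floor 8 mm high) with the two valves; half y = 0..+290 is a closed deck, top 80 mm high.
- cover: Loose wooden board, 201 (x) x 285 (y) x 10 mm, about 0.6 kg, lying between the box's rails (2 mm play each side), underside 80 mm above the table; origin at the centre of its underside, axes along the box's. It starts over the well (origin at y = -145 to -110 mm in the box's frame) and slides towards the box's +y end wall, which it meets with its origin at y = +147 mm. Pushing takes about 3 to 10 N.
- cover_batten (a point): Centre of the dark wooden batten that stands across the middle of the cover, to push against: 100 mm long (x), 18 mm thick (y), 26 mm high (90 to 116 mm above the table; the cover's top is at 90 mm). This point is 103 mm above the table, straight above the cover's origin.
- disc_handle (a joint): Angle of the marked valve's handle, rad: 0 = open (handle lies along its pipe, pointing from the pivot to the box's -x), grows counter-clockwise seen from above, 1.571 = fully shut at its stop (pointing from the pivot to the box's -y). Starts at 0 to 0.25. Stiff (0.2 N m: about 4 N at 45 mm from the pivot); stays where it is left.
- disc_handle_pivot (a point): Vertical pivot axis of the marked handle, at the handle's mid-height, 63 mm above the table. The two valves stand in the well at x = +30 mm and y = -205 or -90 mm in the box's frame; either may be the marked one. Under each pivot a valve body and pipe run along the box's x (100 mm long, at most 44 mm high; only the stem at the pivot is higher).
- disc_handle_mid (a point): Point on the marked handle's centre line, 45 mm from its pivot, at mid-height. Handle: steel bar 14 mm wide, 56 to 70 mm above the table, reaching 78 mm from the pivot; hub radius 13 mm. Its mark is a round steel disc, 32 mm diameter, 56 to 74 mm above the table, centred 62 mm from the pivot.
- plain_handle (a joint): The other valve's handle: a plain straight steel bar of the same size, without a disc; same joint values. Leave it as it is.
- plain_handle_pivot (a point): Pivot of the plain handle, 63 mm above the table.
- plain_handle_mid (a point): Point on the plain handle 45 mm out from its pivot, at mid-height (63 mm above the table).
- round_basket: Bystander: loose round lidded rattan basket, 88 mm diameter, 85 mm high, standing beyond the box; origin at the centre of its underside.
- tray_basket: Bystander: loose open rectangular rattan tray, 100 x 130 x 45 mm, beyond the box; origin at the centre of its underside.
- tall_basket: Bystander: loose slim round lidded rattan basket, 67 mm diameter, 100 mm high, beside the box's -y end; origin at the centre of its underside.

How it is judged:
By the outcome, as a careful person would: the job done as asked, in the order asked, and still so for the second after the job is handed in, with the robot touching nothing.
It also fails if it takes over 48 s, if anything falls off the work surface, if the arm or the gripper's body presses on something with over 40 N, if the wrist force passes 120 N, or if a joint passes its speed limit or range.

## Working session

There is one attempt and no reset: what is moved stays moved. The work goes in short steps, Python scripts to look and compute and a shell command to move; the robot and the scene stay as the last step left them, time stands still between calls to the robot, and variables do not carry over. Pictures are saved under pics/ and viewed, and the job is handed in when it is done.

```bash
mkdir -p pics
cat > h.py <<'E'
import numpy as np, cv2
from plant import r, viewer, search_frame, tip_of
def snap(c,n):
    im=viewer.get_image(c); cv2.imwrite(f'pics/{n}.png',im[:,:,::-1]); return im
def cal(c):
    d=viewer.calibration(c); return np.array(d['intrinsics'],float),np.array(d['extrinsics'],float)
def toz(c,px,z,KE=None):
    K,E=KE or cal(c); u=np.array([(px[0]-K[0,2])/K[0,0],(px[1]-K[1,2])/K[1,1]])
    if c=='wrist':
        t=np.hypot(*u); d=np.array([*(u/t*np.sin(t) if t>0 else u),np.cos(t)])
    else: d=np.array([*u,1.])
    R=E[:3,:3]; o=-R.T@E[:3,3]; d=R.T@d
    return o+d*(z-o[2])/d[2]
E
python3 - <<'E'
from h import *
print(r.state())
for c in ['scene','side','wrist']:
    snap(c,c+'0')
    print(c)
    for n,z in [('cover_batten',103),('valve_box',0),('cover',80),('disc_handle_pivot',63),('disc_handle_mid',63),('plain_handle_pivot',63),('plain_handle_mid',63),('tall_basket',0),('round_basket',0),('tray_basket',0)]:
        for d in tip_of(n,c)[:2]: print(n,np.round(d['at']),round(d['score'],2),np.round(toz(c,d['at'],z)))
E
```

```text
{'t': 0.0, 'qpos': array([ 1.08740335,  0.33288646, -0.06474608,  1.4609601 ,  0.02157621,
        1.34992318, -0.08846945]), 'qd': array([-7.08975359e-04,  1.23651834e-03,  1.71082092e-03,  1.14816807e-03,
        3.68553587e-04, -3.57412552e-05, -1.29816114e-03]), 'joint_efforts': array([ 9.01840231e-04, -6.25425053e+01,  4.96837869e-02, -3.91599762e+01,
        1.62645034e-02,  9.82026133e-03, -3.82324129e-05]), 'tcp_pos': array([ 277.7791823 , -559.47933762,  255.4979456 ]), 'tool_rot': array([ 9.73565352e-01,  2.28407434e-01, -1.84867421e-04, -7.17888894e-04]), 'ft_force': array([ 0.55650098,  0.09508095, -0.45119943]), 'ft_torque': array([0.0078553 , 0.01658795, 0.02881435]), 'finger_gap': 85.80480928693707}
scene
valve_box [261. 203.] 0.59 [558. -25.   0.]
cover [123. 187.] 0.72 [ 575. -362.   80.]
cover [210. 175.] 0.7 [ 537. -153.   80.]
tall_basket [122. 182.] 0.55 [ 439. -420.    0.]
round_basket [165. 259.] 0.82 [ 741. -246.    0.]
tray_basket [341. 274.] 0.72 [802. 128.   0.]
side
cover_batten [292. 169.] 0.82 [ 524. -179.  103.]
valve_box [280. 227.] 0.67 [551. -14.   0.]
cover [286. 179.] 0.95 [ 540. -151.   80.]
cover [280. 226.] 0.55 [555. 101.  80.]
tall_basket [285. 180.] 0.74 [ 538. -309.    0.]
round_basket [226. 184.] 0.81 [ 740. -253.    0.]
round_basket [183. 255.] 0.51 [784. 133.   0.]
tray_basket [180. 256.] 0.97 [791. 136.   0.]
wrist
```

View pics/scene0.png

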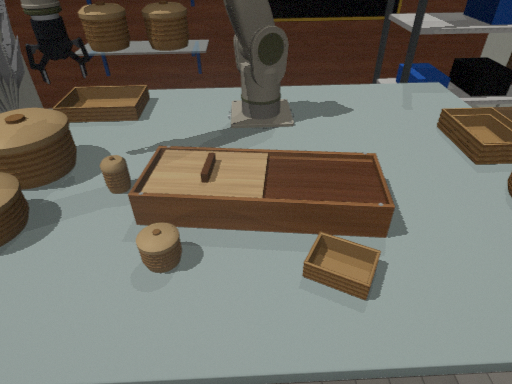

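View pics/side0.png

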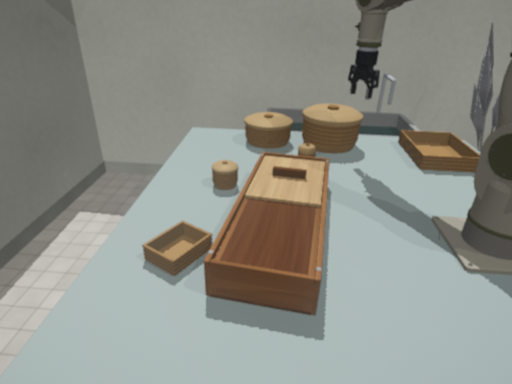

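View pics/wrist0.png

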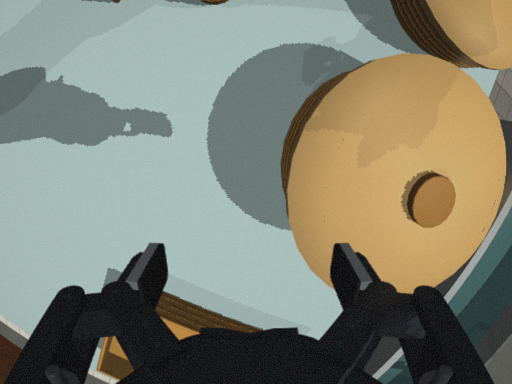

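The scene shows the box with the cover at its left (-y) end, its batten at (208,167), and the deck to the right. The tall basket is at (117,174), the round one at (160,247) and the tray at (341,264). The side view agrees, with the batten at (290,172). The wrist view shows only the big baskets.

Run:
```python
from h import *
for c in ['scene','side']:
    im=cv2.imread(f'pics/{c}0.png')
    x0,x1,y0,y1=(120,400,135,240) if c=='scene' else (200,345,145,320)
    s=2.8 if c=='scene' else 3.3
    cv2.imwrite(f'pics/{c}0z.png',cv2.resize(im[y0:y1,x0:x1],None,fx=s,fy=s,interpolation=cv2.INTER_CUBIC))
for p in [(151,149),(381,156),(386,207),(138,197)]: print('scene',np.round(toz('scene',p,94)))
for p in [(264,154),(331,157),(318,273),(211,258)]: print('side',np.round(toz('side',p,94)))
```

```text
scene [ 419. -323.   94.]
scene [494. 296.  94.]
scene [704. 238.  94.]
scene [ 637. -309.   94.]
side [ 616. -305.   94.]
side [ 392. -310.   94.]
side [481. 271.  94.]
side [689. 250.  94.]
```

View pics/scene0z.png

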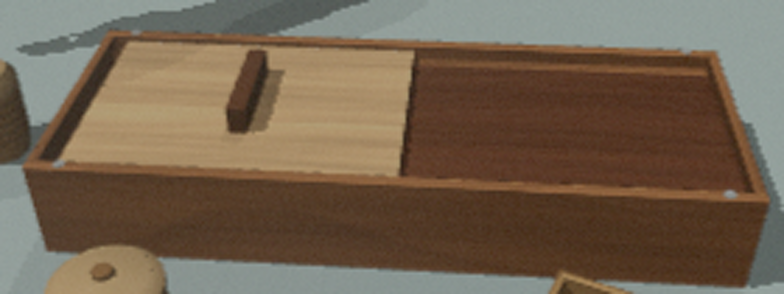

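View pics/side0z.png

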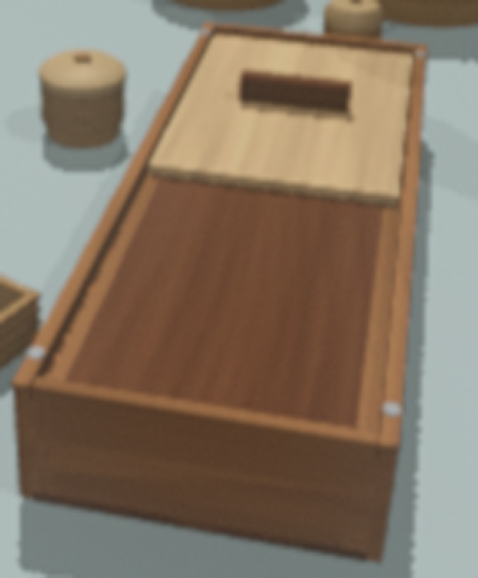

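```bash
cat >> h.py <<'E'
def proj(c,P):
    K,E=cal(c); p=E[:3,:3]@np.asarray(P,float)+E[:3,3]
    return np.array([K[0,0]*p[0]/p[2]+K[0,2],K[1,1]*p[1]/p[2]+K[1,2]])
def b2w(B,P):
    c,s=np.cos(B[2]),np.sin(B[2]); return np.array([B[0]+c*P[0]-s*P[1],B[1]+s*P[0]+c*P[1],P[2]])
def w2b(B,P):
    c,s=np.cos(B[2]),np.sin(B[2]); d=np.array(P[:2])-B[:2]; return np.array([c*d[0]+s*d[1],-s*d[0]+c*d[1]])
E
python3 - <<'E'
from h import *
from scipy.optimize import least_squares
C=[(-115,-300,94),(-115,300,94),(115,300,94),(115,-300,94)]
S=[(158.6,146.4),(376.4,153.9),(394.3,205.7),(130,195)]
D=[(329.4,158.6),(320.6,279.8),(204.5,261.7),(262.7,151.7)]
f=lambda B:np.concatenate([proj('scene',b2w(B,p))-q for p,q in zip(C,S)]+[proj('side',b2w(B,p))-q for p,q in zip(C,D)])
s=least_squares(f,[560,-20,.1],x_scale=[100,100,1]); B=s.x
print(B,np.round(s.fun,1))
for c,p in [('scene',(120+248/2.8,135+90/2.8)),('side',(200+295/3.3,145+89/3.3))]:
    w=toz(c,p,103); print(w,w2b(B,w))
E
```

```text
[ 5.49842843e+02 -2.21469865e+01 -1.30064372e-01] [ 0.4 -1.6 -0.1 -1.6  1.9  0.7 -2.2 -0.8  0.4 -1.1  1.4  0.6 -1.3 -0.8
 -0.9 -1.1]
[ 535.47662682 -155.22086618  103.        ] [   3.01454001 -133.81314645]
[ 532.27185801 -154.17833623  103.        ] [  -0.29837389 -133.1950742 ]
```

```bash
python3 -m pendant '[{"gripper":0,"tx":0.03,"ty":0.045,"az":7},{"gripper":0,"tx":0.03,"ty":0.045,"az":7},{"gripper":0,"tx":0.03,"ty":0.045,"az":7},{"gripper":0,"tx":0.03,"ty":0.045,"az":7},{"gripper":0,"tx":0.03,"ty":0.045,"az":7},{"gripper":0,"tx":0.03,"ty":0.045,"az":7},{"gripper":0,"tx":0.03,"ty":0.045,"az":7},{"gripper":0,"tx":0.03,"ty":0.045,"az":7}]'
python3 - <<'E'
from h import *
s=r.state();print(s['t'],s['tcp_pos'],s['tool_rot'],s['qpos'])
KE=cal('wrist');snap('wrist','w1')
for n,z in [('cover_batten',103),('cover',80)]:
    for d in tip_of(n,'wrist')[:2]: print(n,d['at'],d['score'],toz('wrist',d['at'],z,KE))
E
```

```text
1.65 [ 277.93511995 -559.83900052  256.36167296] [9.73577212e-01 2.28358068e-01 2.90072470e-05 7.15156365e-05] [ 1.08742082  0.3321758  -0.06470268  1.46008114  0.0216005   1.34987682
 -0.08849929]schema error: expected keys gripper, tx, ty, tz, ax, ay, az
```

View pics/w1.png

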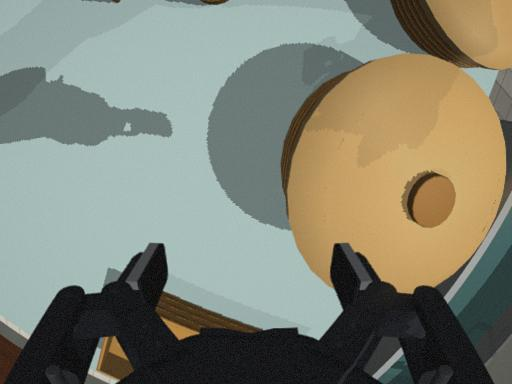

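The move was refused because every row needs all seven keys, so the wrist view hasn't changed.

```bash
python3 -m pendant '[{"gripper":0,"tx":0.03,"ty":0.045,"tz":0,"ax":0,"ay":0,"az":7},{"gripper":0,"tx":0.03,"ty":0.045,"tz":0,"ax":0,"ay":0,"az":7},{"gripper":0,"tx":0.03,"ty":0.045,"tz":0,"ax":0,"ay":0,"az":7},{"gripper":0,"tx":0.03,"ty":0.045,"tz":0,"ax":0,"ay":0,"az":7},{"gripper":0,"tx":0.03,"ty":0.045,"tz":0,"ax":0,"ay":0,"az":7},{"gripper":0,"tx":0.03,"ty":0.045,"tz":0,"ax":0,"ay":0,"az":7},{"gripper":0,"tx":0.03,"ty":0.045,"tz":0,"ax":0,"ay":0,"az":7},{"gripper":0,"tx":0.03,"ty":0.045,"tz":0,"ax":0,"ay":0,"az":7}]'
python3 - <<'E'
from h import *
s=r.state();print(s['t'],s['tcp_pos'],s['tool_rot'],s['qpos'])
KE=cal('wrist');snap('wrist','w1')
for n,z in [('cover_batten',103),('cover',80)]:
    for d in tip_of(n,'wrist')[:2]: print(n,d['at'],d['score'],toz('wrist',d['at'],z,KE))
E
```

```text
t: 2.8
tcp_pos: [518.7, -198.4, 256.6]
tool_rot: [0.751, 0.66, 0.0, 0.0]
ft_force: [0.7, -0.5, -0.4]
finger_gap: 0.3
2.8 [ 518.70335976 -198.3937497   256.61844447] [7.51164771e-01 6.60114649e-01 7.86940378e-05 3.59740753e-04] [ 0.6738032   0.21016612 -0.44801676  1.62943863  0.0936597   1.32257528
  0.08254718]
cover_batten [259.3, 137.5] 0.86 [ 534.70622722 -158.74283354  103.        ]
cover [258.1, 134.3] 0.95 [ 534.37167618 -158.54427708   80.        ]
```

View pics/w1.png

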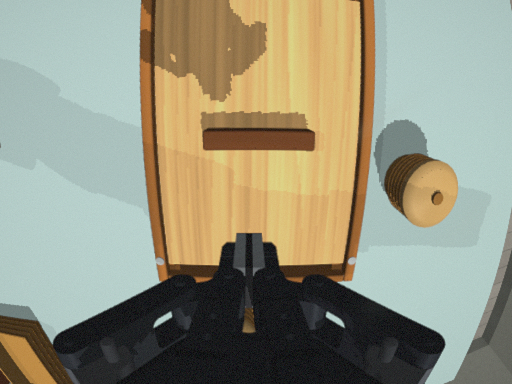

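The wrist view shows the batten centred at about (259,138) and the cover between its rails. The tall basket is off to the right at (425,190). Next I lower the closed fingers behind the batten.

```bash
python3 -m pendant '[{"gripper":0,"tx":0.002,"ty":0.001,"tz":-0.03,"ax":0,"ay":0,"az":0},{"gripper":0,"tx":0.002,"ty":0.001,"tz":-0.03,"ax":0,"ay":0,"az":0},{"gripper":0,"tx":0.002,"ty":0.001,"tz":-0.03,"ax":0,"ay":0,"az":0},{"gripper":0,"tx":0.002,"ty":0.001,"tz":-0.02,"ax":0,"ay":0,"az":0},{"gripper":0,"tx":0.002,"ty":0.001,"tz":-0.015,"ax":0,"ay":0,"az":0},{"gripper":0,"tx":0,"ty":0.001,"tz":-0.01,"ax":0,"ay":0,"az":0},{"gripper":0,"tx":0,"ty":0,"tz":0,"ax":0,"ay":0,"az":0},{"gripper":0,"tx":0,"ty":0,"tz":0,"ax":0,"ay":0,"az":0}]'
python3 - <<'E'
from h import *
KE=cal('wrist');snap('wrist','w2');snap('side','s2');snap('scene','c2')
E
```

```text
t: 3.95
tcp_pos: [528.3, -194.0, 122.1]
tool_rot: [0.752, 0.659, 0.0, 0.001]
ft_force: [0.1, -0.5, 0.9]
finger_gap: 0.3
```

View pics/w2.png

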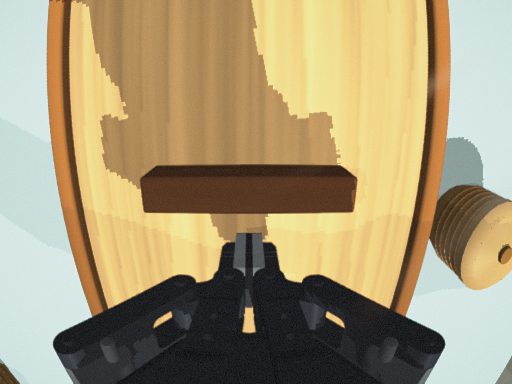

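View pics/c2.png

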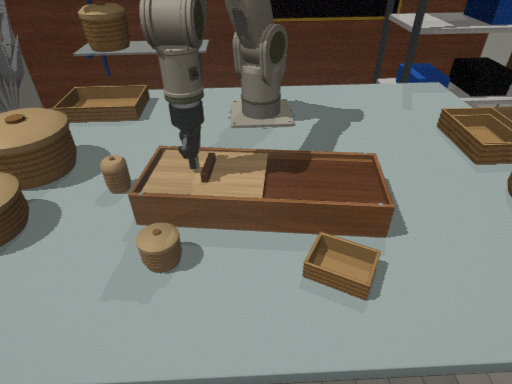

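The fingers stand clear behind the batten, at image rows 240 and below against its face at row 212. In the scene view the baskets haven't moved. Now I push.

```bash
python3 -m pendant '[{"gripper":0,"tx":0.001,"ty":0.010,"tz":0,"ax":0,"ay":0,"az":0},{"gripper":0,"tx":0.001,"ty":0.010,"tz":0,"ax":0,"ay":0,"az":0},{"gripper":0,"tx":0.002,"ty":0.015,"tz":0,"ax":0,"ay":0,"az":0},{"gripper":0,"tx":0.003,"ty":0.02,"tz":0,"ax":0,"ay":0,"az":0},{"gripper":0,"tx":0.003,"ty":0.025,"tz":0,"ax":0,"ay":0,"az":0},{"gripper":0,"tx":0.004,"ty":0.03,"tz":0,"ax":0,"ay":0,"az":0},{"gripper":0,"tx":0.004,"ty":0.03,"tz":0,"ax":0,"ay":0,"az":0},{"gripper":0,"tx":0.003,"ty":0.02,"tz":0,"ax":0,"ay":0,"az":0}]'
python3 - <<'E'
from h import *
snap('wrist','w3');snap('scene','c3')
E
```

```text
t: 5.1
tcp_pos: [548.9, -32.8, 121.6]
tool_rot: [0.752, 0.659, -0.0, 0.001]
ft_force: [-1.2, -6.0, 1.7]
finger_gap: -0.2
```

View pics/w3.png

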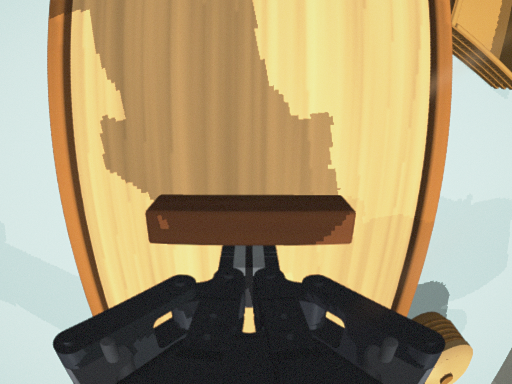

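View pics/c3.png

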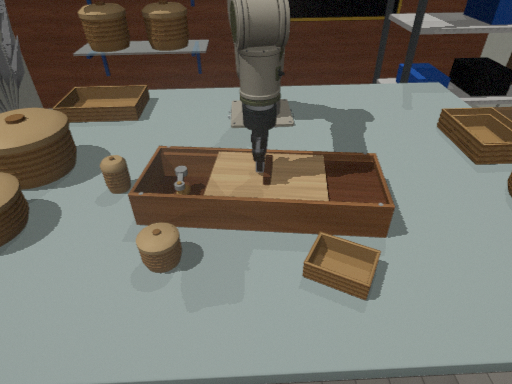

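The cover slides square under about 6 N, and the near valve has come into view at (181,180) in the scene picture. I continue.

```bash
python3 -m pendant '[{"gripper":0,"tx":0.003,"ty":0.025,"tz":0,"ax":0,"ay":0,"az":0},{"gripper":0,"tx":0.004,"ty":0.025,"tz":0,"ax":0,"ay":0,"az":0},{"gripper":0,"tx":0.003,"ty":0.025,"tz":0,"ax":0,"ay":0,"az":0},{"gripper":0,"tx":0.003,"ty":0.02,"tz":0,"ax":0,"ay":0,"az":0},{"gripper":0,"tx":0.002,"ty":0.015,"tz":0,"ax":0,"ay":0,"az":0},{"gripper":0,"tx":0.001,"ty":0.01,"tz":0,"ax":0,"ay":0,"az":0},{"gripper":0,"tx":0.001,"ty":0.005,"tz":0,"ax":0,"ay":0,"az":0},{"gripper":0,"tx":0,"ty":0.003,"tz":0,"ax":0,"ay":0,"az":0}]'
python3 - <<'E'
from h import *
snap('wrist','w4');snap('scene','c4')
E
```

```text
t: 6.2
tcp_pos: [566.1, 92.7, 121.3]
tool_rot: [0.753, 0.658, -0.001, 0.001]
ft_force: [0.0, -6.4, 2.3]
finger_gap: 0.3
```

View pics/w4.png

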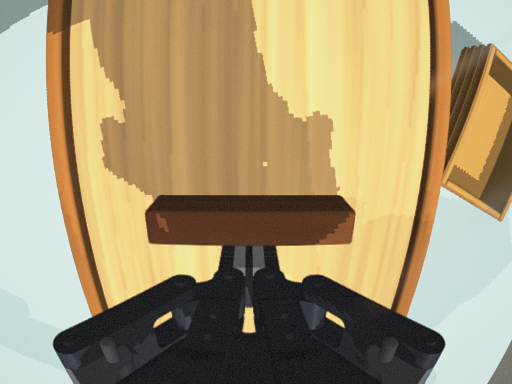

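View pics/c4.png

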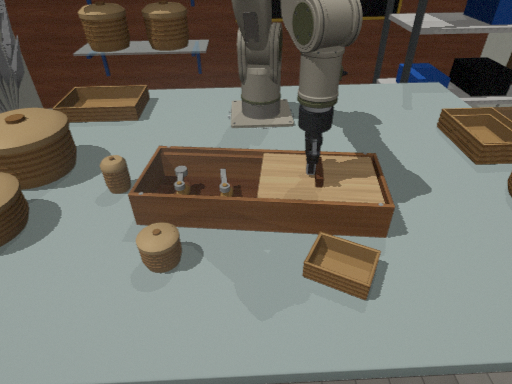

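The force is still about 6 N and there is a small gap left at the end wall. I creep forward.

```bash
python3 -m pendant '[{"gripper":0,"tx":0,"ty":0.002,"tz":0,"ax":0,"ay":0,"az":0},{"gripper":0,"tx":0.001,"ty":0.002,"tz":0,"ax":0,"ay":0,"az":0},{"gripper":0,"tx":0,"ty":0.002,"tz":0,"ax":0,"ay":0,"az":0},{"gripper":0,"tx":0,"ty":0.002,"tz":0,"ax":0,"ay":0,"az":0},{"gripper":0,"tx":0,"ty":0.001,"tz":0,"ax":0,"ay":0,"az":0},{"gripper":0,"tx":0,"ty":0.001,"tz":0,"ax":0,"ay":0,"az":0},{"gripper":0,"tx":0,"ty":0,"tz":0,"ax":0,"ay":0,"az":0},{"gripper":0,"tx":0,"ty":0,"tz":0,"ax":0,"ay":0,"az":0}]'
python3 - <<'E'
from h import *
im=snap('scene','c5')
cv2.imwrite('pics/c5z.png',cv2.resize(im[140:240,120:400,::-1],None,fx=2.8,fy=2.8,interpolation=cv2.INTER_CUBIC))
E
```

```text
t: 7.3
tcp_pos: [567.1, 100.4, 121.3]
tool_rot: [0.753, 0.657, -0.002, 0.001]
ft_force: [-2.1, -12.4, 5.1]
finger_gap: 0.0
```

View pics/c5z.png

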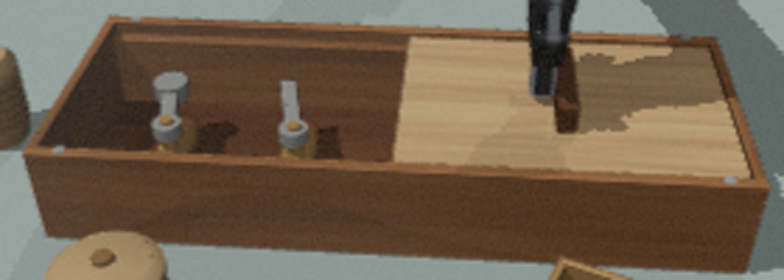

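```bash
python3 -m pendant '[{"gripper":0,"tx":0,"ty":0.001,"tz":0,"ax":0,"ay":0,"az":0},{"gripper":0,"tx":0,"ty":0.001,"tz":0,"ax":0,"ay":0,"az":0},{"gripper":0,"tx":0,"ty":0.001,"tz":0,"ax":0,"ay":0,"az":0},{"gripper":0,"tx":0,"ty":0.001,"tz":0,"ax":0,"ay":0,"az":0},{"gripper":0,"tx":0,"ty":0,"tz":0,"ax":0,"ay":0,"az":0},{"gripper":0,"tx":0,"ty":0,"tz":0,"ax":0,"ay":0,"az":0},{"gripper":0,"tx":0,"ty":0,"tz":0,"ax":0,"ay":0,"az":0},{"gripper":0,"tx":0,"ty":0,"tz":0,"ax":0,"ay":0,"az":0}]'
```

```text
t: 8.35
tcp_pos: [567.6, 100.8, 121.4]
tool_rot: [0.754, 0.656, -0.003, 0.003]
ft_force: [-2.3, -25.4, 9.1]
finger_gap: 0.0
```

The arm has reached its stop: a 4 mm command moved it 0.4 mm and raised the force to 25 N, so the cover is on the end wall. I back off, rise, and look over the well.

```bash
python3 -m pendant '[{"gripper":0,"tx":-0.001,"ty":-0.015,"tz":0,"ax":0,"ay":0,"az":0},{"gripper":0,"tx":-0.003,"ty":-0.02,"tz":0.02,"ax":0,"ay":0,"az":0},{"gripper":0,"tx":-0.005,"ty":-0.04,"tz":0.03,"ax":0,"ay":0,"az":0},{"gripper":0,"tx":-0.006,"ty":-0.04,"tz":0.03,"ax":0,"ay":0,"az":0},{"gripper":0,"tx":-0.006,"ty":-0.04,"tz":0.03,"ax":0,"ay":0,"az":0},{"gripper":0,"tx":-0.006,"ty":-0.045,"tz":0.02,"ax":0,"ay":0,"az":0},{"gripper":0,"tx":-0.006,"ty":-0.045,"tz":0,"ax":0,"ay":0,"az":0},{"gripper":0,"tx":-0.005,"ty":-0.04,"tz":0,"ax":0,"ay":0,"az":0}]'
python3 - <<'E'
from h import *
snap('scene','c6');KE=cal('wrist');snap('wrist','w6');snap('side','s6')
B=np.array([549.8,-22.1,-.130])
for c in ['wrist','scene','side']:
  for n,z in [('cover_batten',103),('disc_handle_pivot',63),('disc_handle_mid',63),('plain_handle_pivot',63),('plain_handle_mid',63)]:
    for d in tip_of(n,c)[:2]: w=toz(c,d['at'],z,KE if c=='wrist' else None);print(c,n,np.round(d['at']),round(d['score'],2),np.round(w,1),np.round(w2b(B,w),1))
E
```

```text
t: 9.35
tcp_pos: [528.7, -178.1, 251.6]
tool_rot: [0.752, 0.659, 0.001, 0.0]
ft_force: [0.3, 0.4, 0.7]
finger_gap: 0.2
wrist disc_handle_pivot [281. 210.] 0.56 [ 557.3 -232.9   63. ] [  34.8 -208.1]
wrist disc_handle_mid [240. 217.] 0.79 [ 511.7 -234.    63. ] [ -10.3 -215. ]
wrist plain_handle_pivot [282. 105.] 0.6 [ 571.6 -119.1   63. ] [ 34.2 -93.4]
wrist plain_handle_mid [238. 119.] 0.86 [ 525.2 -128.1   63. ] [ -10.7 -108.3]
scene cover_batten [319. 174.] 0.59 [580.5 115.1 103. ] [ 12.6 140. ]
scene disc_handle_pivot [182. 183.] 0.91 [ 544.8 -225.8   63. ] [  21.5 -202.6]
scene disc_handle_mid [182. 176.] 0.54 [ 509.4 -229.    63. ] [ -13.2 -210.4]
scene plain_handle_pivot [223. 186.] 0.7 [ 563.4 -121.5   63. ] [ 26.4 -96.8]
scene plain_handle_pivot [341. 274.] 0.39 [853.7 107.2  63. ] [284.6 167.6]
scene plain_handle_mid [225. 177.] 0.47 [ 524.4 -117.7   63. ] [-12.8 -98.1]
side cover_batten [276. 222.] 0.86 [563.9 117.1 103. ] [ -4.1 139.9]
side disc_handle_pivot [279. 172.] 0.58 [ 561.3 -236.5   63. ] [  39.2 -211.1]
side disc_handle_mid [296. 173.] 0.45 [ 506.4 -234.6   63. ] [ -15.5 -216.4]
side plain_handle_pivot [276. 191.] 0.75 [ 568.1 -105.    63. ] [ 28.9 -79.8]
side plain_handle_mid [296. 185.] 0.57 [ 509.6 -151.2   63. ] [ -23.1 -133.2]
```

View pics/w6.png

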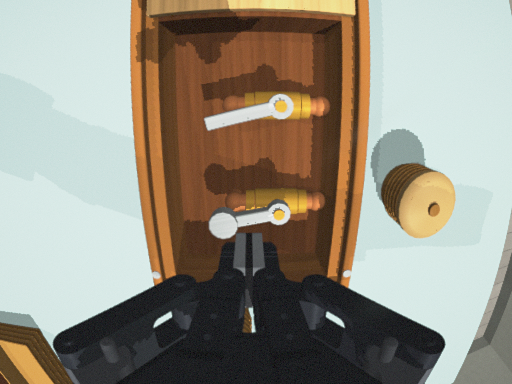

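View pics/s6.png

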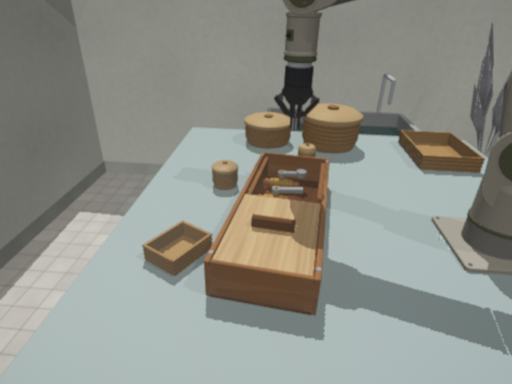

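The wrist view shows the well open. The disc handle is the -y valve, with its pivot at (279,214) and disc at (224,223). The plain handle is at (240,113). The side view shows the cover at the far end. Now I work out the arc.

Run:
```python
from h import *
yaw=-.128; P=np.array([555.5,-232.])
Rb=np.array([[np.cos(yaw),-np.sin(yaw)],[np.sin(yaw),np.cos(yaw)]])
def pos(th,off,rr=50):
    u=np.array([-np.cos(th),-np.sin(th)]);n=np.array([np.sin(th),-np.cos(th)])
    return P+Rb@(rr*u-off*n)
c=r.state()['tcp_pos'][:2]; print(c)
a=pos(.15,40);print('start',a,'delta',a-c)
p=a
for th in np.linspace(.15,1.57,10): 
    q=pos(th,27);print(round(np.degrees(th),1),q.round(1),(q-p).round(1));p=q
```

```text
[ 528.92993161 -176.8084131 ]
start [ 504.6321705  -193.10959088] delta [-24.29776111 -16.30117778]
8.6 [ 504.9 -206.1] [  0.3 -13. ]
17.6 [ 501.5 -214.4] [-3.4 -8.3]
26.7 [ 499.4 -223.1] [-2.1 -8.7]
35.7 [ 498.7 -232. ] [-0.7 -8.9]
44.8 [ 499.4 -240.9] [ 0.7 -8.9]
53.8 [ 501.5 -249.6] [ 2.1 -8.7]
62.8 [ 504.9 -257.9] [ 3.4 -8.3]
71.9 [ 509.6 -265.5] [ 4.7 -7.6]
80.9 [ 515.5 -272.3] [ 5.8 -6.8]
90.0 [ 522.3 -278.1] [ 6.8 -5.8]
```

```bash
python3 -m pendant '[{"gripper":0,"tx":-0.012,"ty":-0.008,"tz":-0.02,"ax":0,"ay":0,"az":5},{"gripper":0,"tx":-0.012,"ty":-0.008,"tz":-0.03,"ax":0,"ay":0,"az":4},{"gripper":0,"tx":0,"ty":0,"tz":-0.03,"ax":0,"ay":0,"az":0},{"gripper":0,"tx":0,"ty":0,"tz":-0.03,"ax":0,"ay":0,"az":0},{"gripper":0,"tx":0,"ty":0,"tz":-0.025,"ax":0,"ay":0,"az":0},{"gripper":0,"tx":0,"ty":0,"tz":-0.02,"ax":0,"ay":0,"az":0},{"gripper":0,"tx":0,"ty":0,"tz":0,"ax":0,"ay":0,"az":0},{"gripper":0,"tx":0,"ty":0,"tz":0,"ax":0,"ay":0,"az":0}]'
python3 - <<'E'
from h import *
snap('wrist','w7');snap('side','s7')
E
```

```text
t: 11.25
tcp_pos: [505.4, -192.9, 97.2]
tool_rot: [0.698, 0.716, 0.0, 0.0]
ft_force: [0.2, 0.0, -0.4]
finger_gap: -0.1
```

View pics/w7.png

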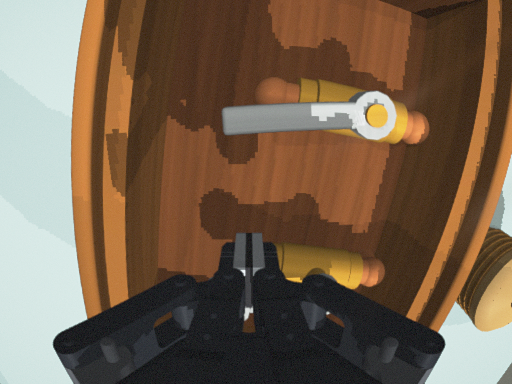

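The plain handle at (300,118) is well clear of the fingers, and the disc is hidden under the gripper. I lower the last 19 mm and start the arc gently.

```bash
python3 -m pendant '[{"gripper":0,"tx":0,"ty":0,"tz":-0.01,"ax":0,"ay":0,"az":0},{"gripper":0,"tx":0,"ty":0,"tz":-0.009,"ax":0,"ay":0,"az":0},{"gripper":0,"tx":0,"ty":0,"tz":0,"ax":0,"ay":0,"az":0},{"gripper":0,"tx":0,"ty":-0.007,"tz":0,"ax":0,"ay":0,"az":0},{"gripper":0,"tx":0,"ty":-0.006,"tz":0,"ax":0,"ay":0,"az":0},{"gripper":0,"tx":-0.002,"ty":-0.004,"tz":0,"ax":0,"ay":0,"az":4.5},{"gripper":0,"tx":-0.002,"ty":-0.004,"tz":0,"ax":0,"ay":0,"az":4.5},{"gripper":0,"tx":0,"ty":0,"tz":0,"ax":0,"ay":0,"az":0}]'
python3 - <<'E'
from h import *
snap('wrist','w8');im=snap('scene','c8')
cv2.imwrite('pics/c8z.png',cv2.resize(im[140:240,120:400,::-1],None,fx=2.8,fy=2.8,interpolation=cv2.INTER_CUBIC))
E
```

```text
t: 12.35
tcp_pos: [501.4, -214.1, 77.6]
tool_rot: [0.64, 0.768, 0.0, 0.0]
ft_force: [1.6, 1.4, -0.4]
finger_gap: -0.1
```

View pics/c8z.png

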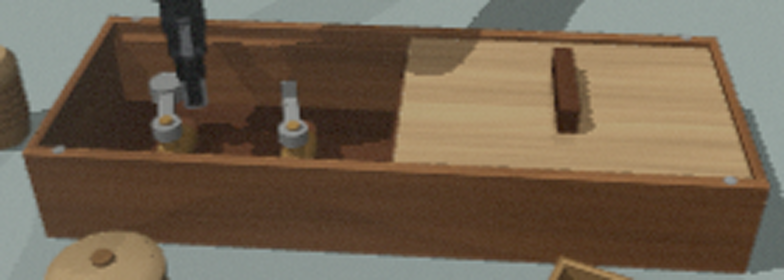

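View pics/w8.png

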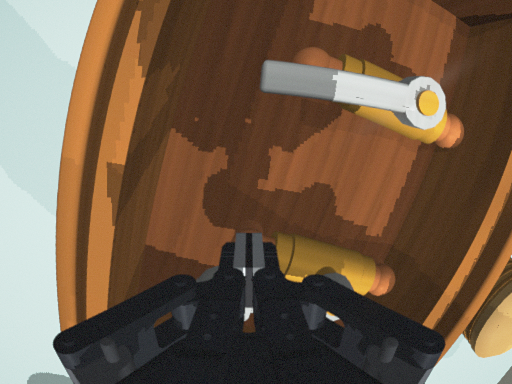

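The finger sits on the +y side of the disc handle, which has begun to turn. The plain handle and the cover haven't moved. I continue along the arc.

```bash
python3 -m pendant '[{"gripper":0,"tx":-0.002,"ty":-0.009,"tz":0,"ax":0,"ay":0,"az":9},{"gripper":0,"tx":-0.001,"ty":-0.009,"tz":0,"ax":0,"ay":0,"az":9},{"gripper":0,"tx":0.001,"ty":-0.009,"tz":0,"ax":0,"ay":0,"az":9},{"gripper":0,"tx":0.002,"ty":-0.009,"tz":0,"ax":0,"ay":0,"az":9},{"gripper":0,"tx":0.003,"ty":-0.008,"tz":0,"ax":0,"ay":0,"az":9},{"gripper":0,"tx":0.005,"ty":-0.008,"tz":0,"ax":0,"ay":0,"az":9},{"gripper":0,"tx":0,"ty":0,"tz":0,"ax":0,"ay":0,"az":0},{"gripper":0,"tx":0,"ty":0,"tz":0,"ax":0,"ay":0,"az":0}]'
python3 - <<'E'
from h import *
snap('wrist','w9');im=snap('scene','c9')
cv2.imwrite('pics/c9z.png',cv2.resize(im[140:240,120:400,::-1],None,fx=2.8,fy=2.8,interpolation=cv2.INTER_CUBIC))
E
```

```text
t: 13.45
tcp_pos: [508.6, -266.0, 77.2]
tool_rot: [0.224, 0.975, -0.0, -0.0]
ft_force: [-0.4, 0.2, -0.6]
finger_gap: 0.0
```

View pics/c9z.png

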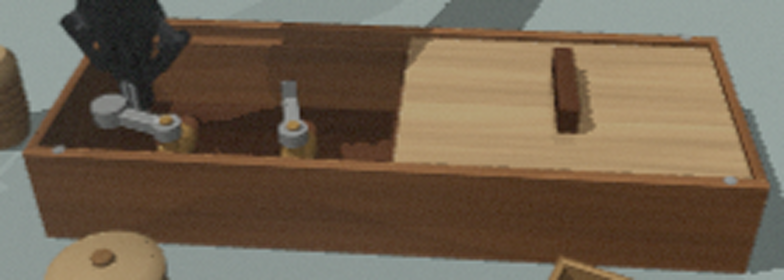

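View pics/w9.png

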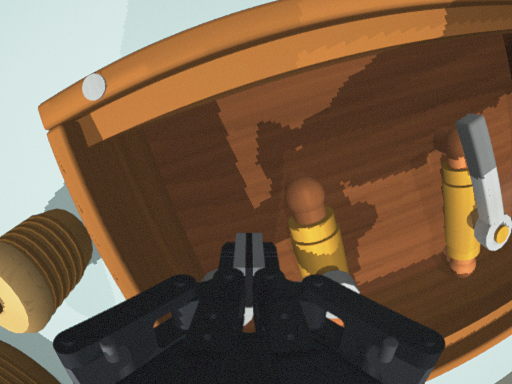

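The disc handle is at about 70°, and there is room to the end wall. I finish slowly.

```bash
python3 -m pendant '[{"gripper":0,"tx":0.003,"ty":-0.003,"tz":0,"ax":0,"ay":0,"az":4.5},{"gripper":0,"tx":0.003,"ty":-0.003,"tz":0,"ax":0,"ay":0,"az":4.5},{"gripper":0,"tx":0.003,"ty":-0.003,"tz":0,"ax":0,"ay":0,"az":4.5},{"gripper":0,"tx":0.003,"ty":-0.002,"tz":0,"ax":0,"ay":0,"az":4.5},{"gripper":0,"tx":0.001,"ty":0,"tz":0,"ax":0,"ay":0,"az":0},{"gripper":0,"tx":0.001,"ty":0,"tz":0,"ax":0,"ay":0,"az":0},{"gripper":0,"tx":0,"ty":0,"tz":0,"ax":0,"ay":0,"az":0},{"gripper":0,"tx":0,"ty":0,"tz":0,"ax":0,"ay":0,"az":0}]'
```

```text
t: 14.55
tcp_pos: [522.7, -276.8, 77.2]
tool_rot: [0.067, 0.998, 0.0, -0.0]
ft_force: [-3.1, -0.5, -0.5]
finger_gap: 0.0
```

Only 3 N so far, so it isn't at the stop yet. I keep creeping in +x.

```bash
python3 -m pendant '[{"gripper":0,"tx":0.001,"ty":0,"tz":0,"ax":0,"ay":0,"az":0},{"gripper":0,"tx":0.001,"ty":0,"tz":0,"ax":0,"ay":0,"az":0},{"gripper":0,"tx":0.001,"ty":0,"tz":0,"ax":0,"ay":0,"az":0},{"gripper":0,"tx":0.001,"ty":0,"tz":0,"ax":0,"ay":0,"az":0},{"gripper":0,"tx":0,"ty":0,"tz":0,"ax":0,"ay":0,"az":0},{"gripper":0,"tx":0,"ty":0,"tz":0,"ax":0,"ay":0,"az":0},{"gripper":0,"tx":0,"ty":0,"tz":0,"ax":0,"ay":0,"az":0},{"gripper":0,"tx":0,"ty":0,"tz":0,"ax":0,"ay":0,"az":0}]'
python3 - <<'E'
from h import *
im=snap('scene','c10')
cv2.imwrite('pics/c10z.png',cv2.resize(im[140:240,120:400,::-1],None,fx=2.8,fy=2.8,interpolation=cv2.INTER_CUBIC))
E
```

```text
t: 15.55
tcp_pos: [524.4, -276.4, 76.7]
tool_rot: [0.067, 0.998, 0.0, -0.003]
ft_force: [-16.7, 3.4, 6.8]
finger_gap: -0.2
```

View pics/c10z.png

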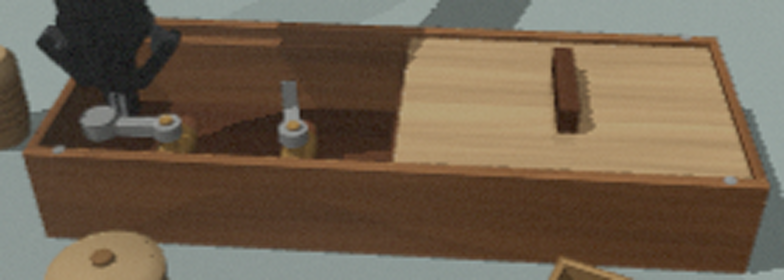

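```bash
python3 -m pendant '[{"gripper":0,"tx":0.001,"ty":0,"tz":0,"ax":0,"ay":0,"az":0},{"gripper":0,"tx":0.001,"ty":0,"tz":0,"ax":0,"ay":0,"az":0},{"gripper":0,"tx":0,"ty":0,"tz":0,"ax":0,"ay":0,"az":0},{"gripper":0,"tx":0,"ty":0,"tz":0,"ax":0,"ay":0,"az":0},{"gripper":0,"tx":0,"ty":0,"tz":0,"ax":0,"ay":0,"az":0},{"gripper":0,"tx":0,"ty":0,"tz":0,"ax":0,"ay":0,"az":0},{"gripper":0,"tx":0,"ty":0,"tz":0,"ax":0,"ay":0,"az":0},{"gripper":0,"tx":0,"ty":0,"tz":0,"ax":0,"ay":0,"az":0}]'
```

```text
t: 16.6
tcp_pos: [525.4, -275.8, 76.3]
tool_rot: [0.067, 0.998, 0.001, -0.004]
ft_force: [-19.3, 6.0, 8.5]
finger_gap: -0.1
```

Resistance is about 19 N against 3 N for moving the handle, so this is the stop. I retreat in -x, rise and check from above.

```bash
python3 -m pendant '[{"gripper":0,"tx":-0.012,"ty":0.003,"tz":0,"ax":0,"ay":0,"az":0},{"gripper":0,"tx":-0.01,"ty":0.004,"tz":0.01,"ax":0,"ay":0,"az":0},{"gripper":0,"tx":0,"ty":0,"tz":0.04,"ax":0,"ay":0,"az":-8},{"gripper":0,"tx":0,"ty":0,"tz":0.05,"ax":0,"ay":0,"az":-10},{"gripper":0,"tx":0,"ty":0,"tz":0.05,"ax":0,"ay":0,"az":-10},{"gripper":0,"tx":0,"ty":-0.02,"tz":0.04,"ax":0,"ay":0,"az":-10},{"gripper":0,"tx":0,"ty":-0.02,"tz":0.02,"ax":0,"ay":0,"az":-10},{"gripper":0,"tx":0.01,"ty":-0.02,"tz":0,"ax":0,"ay":0,"az":-10}]'
python3 - <<'E'
from h import *
print(r.state()['tcp_pos'])
KE=cal('wrist');snap('wrist','w11');snap('side','s11');snap('scene','c11')
for n,z in [('disc_handle_pivot',63),('disc_handle_mid',63),('plain_handle_pivot',63),('plain_handle_mid',63),('cover_batten',103)]:
    for d in tip_of(n,'wrist')[:1]: print(n,np.round(d['at']),round(d['score'],2),toz('wrist',d['at'],z,KE).round(1))
E
```

```text
t: 17.6
tcp_pos: [517.7, -330.7, 291.2]
tool_rot: [0.544, 0.839, -0.0, 0.003]
ft_force: [0.2, -1.0, -0.3]
finger_gap: 0.2
[ 517.69984037 -330.70252196  291.16545209]
disc_handle_pivot [312.  98.] 0.95 [ 553.7 -229.4   63. ]
disc_handle_mid [292. 134.] 0.63 [ 550.8 -277.4   63. ]
plain_handle_pivot [363.  22.] 0.74 [ 571.1 -114.5   63. ]
plain_handle_mid [326.  12.] 0.9 [ 526.  -126.9   63. ]
```

View pics/w11.png

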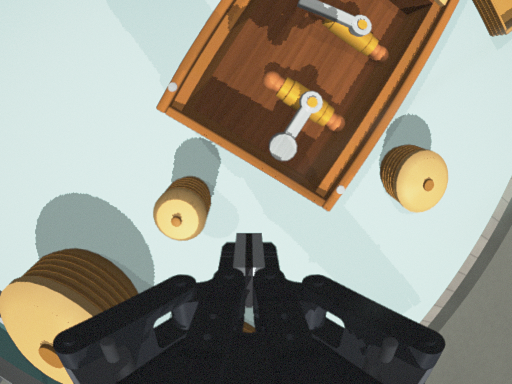

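View pics/s11.png

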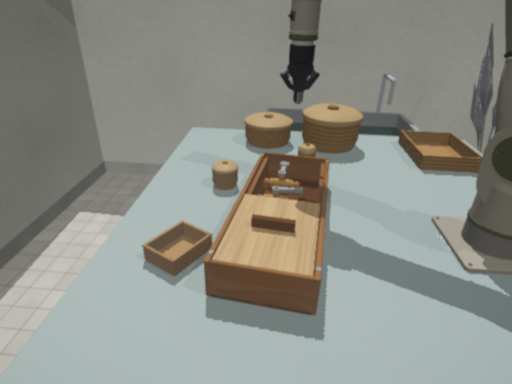

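View pics/c11.png

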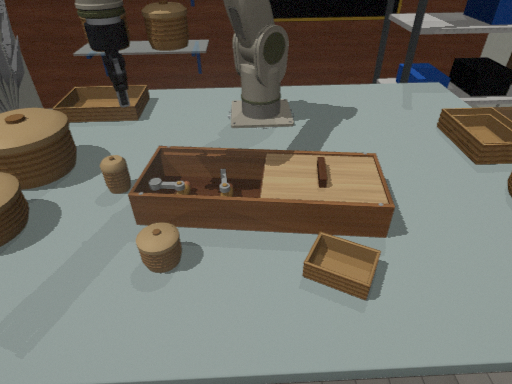

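Run:
```python
from h import *
KE=cal('wrist')
im=cv2.imread('pics/w11.png'); cv2.imwrite('pics/w11z.png',cv2.resize(im[0:215,150:470],None,fx=2.5,fy=2.5,interpolation=cv2.INTER_CUBIC))
f=lambda p,z:toz('wrist',p,z,KE)
d=f((284,147),74);h=f((312,102),70);print(d,h,(d-h)[:2],np.arctan2((d-h)[0],-(d-h)[1]))
a=f((160,107),94);b=f((329,209),94);print('end wall',a,b,np.arctan2(*(b-a)[1::-1][::1]) , np.arctan2((b-a)[1],(b-a)[0]))
```

```text
[ 544.23448811 -291.80785994   74.        ] [ 551.3185933  -231.74505673   70.        ] [ -7.08410518 -60.06280321] -0.11740257292052557
end wall [ 402.58851516 -303.77885858   94.        ] [ 619.91151201 -331.3587389    94.        ] -0.12623253371276452 -0.12623253371276452
```

View pics/w11z.png

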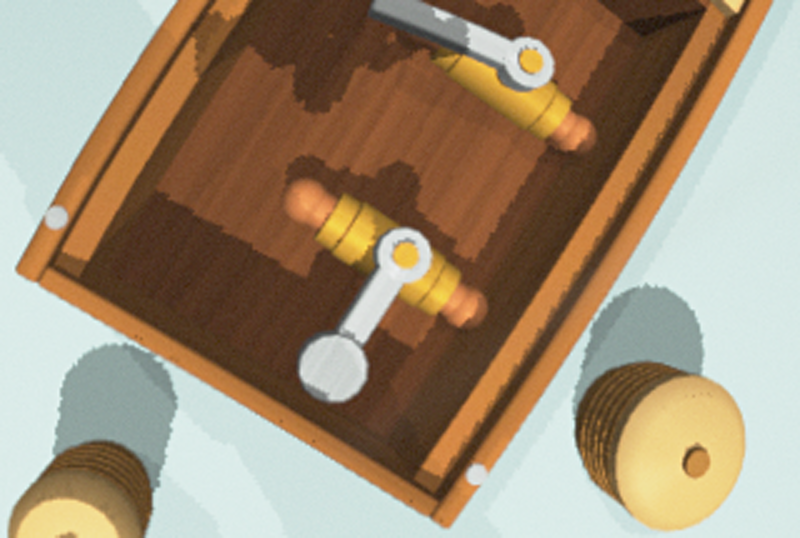

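The handle is square within about 0.01 rad of the box axis. The cover is at the far end and the baskets are where they were.

```bash
python3 -c "
from plant import r
print(r.state()['t'],r.hand_in())"
```

```text
the job is handed in; nothing more can be done
18.0 None
```

The cover is at the far end of the valve box and the disc handle is fully shut. I handed the job in at 18.0 s; no verdict is reported.

- **Cover:** I pushed it by its batten, with the fingers closed, along the rails to the +y end wall. It slid at about 6 N. At the wall, a further 4 mm command moved it only 0.4 mm and the force rose to 25 N.
- **Disc handle:** This was the valve at the -y end. I swept the handle round to its stop, where resistance rose from about 3 N to 19 N. The last wrist picture puts it within about 0.01 rad of square across its pipe.
- **Left alone:** The plain handle's position matches the earlier reading to a few millimetres, and the three baskets look unmoved in the pictures.

**Failed or disagreeing checks:**
- The first move command was refused for missing keys, so nothing moved.
- The network's estimate of the handle's mid point put the handle about 0.07 rad past square. I trusted the disc and hub positions in the picture and the force at the stop instead.
- The scene and side cameras put the batten about 7 mm short of the end, measured against a box pose that was itself about 3 to 5 mm off. I relied on the force at the wall.

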